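# Run the brass fittings out of the gravity dispenser into a bin

## Robot

A 6-joint arm with a two-finger parallel gripper is mounted at the origin on the work surface. World frame = base frame: x ahead of the robot, y to its left, z up, the work surface at z = 0. Lengths are in m, angles in rad, forces in N, time in s.
With the tool pointing down it reaches from about 0.3 to 0.775 m from the base axis. Payload 14.6 kg.
Tool frame: the origin (TCP) lies on the mounting face of the last link; the fingertips stand 199 mm ahead of it and the grasp point (between the pads) lies 180 mm ahead of it; z points along the fingers, y is the line along which they close (so a half turn about z gives the same grasp; the last joint's range is limited). The gripper opens to 94 mm and grips with 3 to 60 N. Pads are 16 mm wide; open, the fingers measure 119 mm over their backs; the gripper's body (75 mm by 177 mm) begins 78 mm behind the grasp point.
Start: joints at [-1.249, 0.3, 1.521, -0, 1.321, -0.067], TCP at [0.208, -0.509, 0.405] pointing down, gripper open.
Joint ranges: [-3.03, 3.03], [-0.79, 2.21], [0.23, 2.52], [-1.04, 4.18], [0, 3.07], [-2.55, 2.55]. Speed limits (rad/s): [2.22, 2.22, 2.57, 3.14, 3.14, 3.14].

## Interface

Orientations are given as [roll, pitch, yaw] about the fixed x, y, z axes, in that order (R = Rz(yaw) Ry(pitch) Rx(roll)).
In Python, from station import get_obs, camera, hand_in gives the robot as it stands.
- The arm moves only by the tool apply_moves, never from a script. Its argument "increments" is a list of rows, each an object of numbers: "tx", "ty", "tz": the shift along the tool's x, y, z as a fraction of full scale; "ax", "ay", "az": the turn, a rotation vector about the tool's x, y, z as a fraction of full scale. In form: [{"tx": .., "ty": .., "tz": .., "ax": .., "ay": .., "az": ..}, ...]. A call has 1 to 12 rows; each row shifts and turns the commanded pose from where the row before left it, along the tool's axes as they then stand; what a row does not reach is not made up. Full scale, the value 1, is 30 mm for a shift and 5 degrees for a turn. A row lasts 1/8 s, in which the tool goes at most 62.5 mm and 10.7 degrees, less where a joint would pass 70% of its speed; a pose out of reach is approached as far as the arm can. A call with a number of a shift or a turn outside -1 to 1 is refused whole. A call with a gripper value outside its range is refused whole. "jaw" is the closure, from 0 (fully open) to 1 (shut), set as the call begins (left out, the last holds). The fingers move at their own pace and stop on an object; "force" is the grip in N (left out, the last holds). Time passes only in rows, so rows that do not move let the fingers close. It gives the time, the measured TCP pose, the force, the opening and the grip force at its end, in the units of the state.
- get_obs(): the state, without advancing time (a new reading comes with each control period).
- camera(name): name is "scene" or "top"; returns a dict with "pixels" (400x640x3 uint8, red, green, blue), "camera_matrix" (3x3 intrinsics, pixels), "R" (3x3) and "t" (3): a world point X has camera coordinates R X + t. Camera axes: x right, y down, z forward; pixel columns grow to the right and rows downward; lengths in m; the calibration is good to about 2 mm. A picture is of the moment at which its call begins. There is no depth.
- hand_in(): hands the job in; it is judged then, once.
The state is a dict: "time_s": time; "qpos": joint angles; "joint_vel": joint speeds; "tau": joint torques, N m; "ee_pos": TCP position; "eef_rot": TCP orientation; "force": force on the tool from outside, world axes, zero at the start; "moment": the same for the moment, N m; "grip_width": finger opening in m; "grip_force": force on a finger pad.
Only numpy, scipy, OpenCV 4.12 (cv2) and the standard library are available. Lean on these libraries where they do the work, as an engineer would, in place of code of your own. Each camera call takes 0.05 s, during which the arm holds its last target. There are 200 camera calls.

## Task

Stand the empty grey bin on the mat under the spout of the parts dispenser, then swing the dispenser's lever over until its cam holds the gate at its highest lift, not short of that point and not past it, so that all five brass fittings run down the chute into the bin. The gate springs shut if let go: finish while still holding the lever at the highest lift, with all five fittings in the bin and the bin upright on the mat. Leave the spool, the bottle and the calculator where they are.

Things in the scene. Friction and masses are not known exactly. Their poses are not given: they have to be found in the camera images.
- dispenser: Fixed sheet-steel gravity dispenser, chute 38 mm wide inside (44 outside), floor falling at 40 deg towards its -x. Origin on the mat in its middle plane; +y is the lever's side, +z up. Base plate: x -62 to +128, y +-65, 8 mm high; ahead of it the mat is free under the spout. Gate and guides lean forward to x -105 at heights 130 to 230 mm; top of chute and guides under 290 mm.
- spout (a point): Middle of the end edge of the chute floor, 97 mm ahead (-x) of the dispenser's origin, 66 mm above the mat (its underside 60 mm). Fittings fly 20 to 70 mm on past this edge as they fall: the bin should reach from 10 mm or more behind the edge to 80 mm or more in front of it, lengthwise along the dispenser's x axis and centred sideways to 8 mm.
- gate (a joint): Lift of the sliding gate square to the chute floor, in m: 0 shut, 0.034 at the highest lift. Lifted by a pear-shaped cam under its follower foot: lift = 0.038 * cos(lever_turn - 1.75) - 0.004 (0 below lever_turn 0.29).
- lever_turn (a joint): Cam lever, rad. 0: at rest, gate shut, lever 25 deg back of upright (to the dispenser's +x). Grows as the grip goes over the top and down to -x. 1.75: highest lift, lever 75 deg forward of upright. Beyond, the gate sinks again, to the stop at 2.3. A return spring pulls it to 0 with 3 to 5 N at the grip; it never stays up by itself.
- lever: The turning cam lever: cam shaft, hub, cam disc, flat steel arm and round grip. Arm 14 x 7 mm, 110 mm from the shaft's axis to the grip's axis. The body's origin lies on the shaft's axis in the dispenser's middle plane.
- grip (a point): Middle of the lever's round black grip, a cylinder 20 mm thick, 72 mm long, parallel to the dispenser's y axis, 100 mm to the +y side of its middle plane; the arm is 44 mm from this point. Moves on a 110 mm circle about lever_pivot: 299 mm above the mat at the start, 227 mm at highest lift. Fingers can close on it from above along the dispenser's x axis, and it can turn between them.
- lever_pivot (a point): Fixed point on the axis of the cam shaft, level with the grip's middle along that axis, 199 mm above the mat. At lever angle q the grip's middle lies 110 * sin(q - 0.436) mm from it towards the dispenser's -x and 110 * cos(q - 0.436) mm above it.
- bin: Loose grey insert bin, open on top, empty at the start: 140 mm long (its x), 66 wide (its y), 46 high, walls and floor 3 mm, 0.13 to 0.22 kg, both ends alike. Origin: centre of its underside. Can be gripped from above across its width; it must be slid low under the spout from the front.
- fitting1: Loose brass fitting, number 1 up from the gate, lying across the chute behind it: round knurled body 20 mm thick and 16 mm long in the middle, a 15 mm thick threaded end on either side, 28 mm long over all (its y axis), about 0.04 kg. Origin: its centre.
- fitting2: Loose brass fitting, number 2 up from the gate, lying across the chute behind it: round knurled body 20 mm thick and 16 mm long in the middle, a 15 mm thick threaded end on either side, 28 mm long over all (its y axis), about 0.04 kg. Origin: its centre.
- fitting3: Loose brass fitting, number 3 up from the gate, lying across the chute behind it: round knurled body 20 mm thick and 16 mm long in the middle, a 15 mm thick threaded end on either side, 28 mm long over all (its y axis), about 0.04 kg. Origin: its centre.
- fitting4: Loose brass fitting, number 4 up from the gate, lying across the chute behind it: round knurled body 20 mm thick and 16 mm long in the middle, a 15 mm thick threaded end on either side, 28 mm long over all (its y axis), about 0.04 kg. Origin: its centre.
- fitting5: Loose brass fitting, number 5 up from the gate, lying across the chute behind it: round knurled body 20 mm thick and 16 mm long in the middle, a 15 mm thick threaded end on either side, 28 mm long over all (its y axis), about 0.04 kg. Origin: its centre.
- solder_spool: Bystander: spool of solder wire, 60 mm diameter, 50 mm high, standing on the mat. Origin: centre of its underside.
- cleaner_bottle: Bystander: clear cleaner bottle, 62 mm diameter, 170 mm high. Origin: centre of its underside.
- calculator: Bystander: pocket calculator lying flat, 150 x 78 x 14 mm. Origin: centre of its underside.

How it is judged:
On the way, in this order (a step that is already met when the one before it is completed fails the run):
1. the bin stands on the mat under the spout, the gate still shut (height (world z) of bin below 0.006 m and angle between bin's own z axis and vertical below 0.08 rad and x of spout in the frame of bin between -0.067 and 0.067 m and y of spout in the frame of bin between -0.028 and 0.028 m and value of joint gate below 0.003 m and linear speed of bin below 0.03 m/s), for 0.2 s.
2. the lever has lifted the gate to its highest (value of joint gate above 0.032 m), for 0.3 s.
At the end, for the whole second after the job is handed in: The robot holds the lever (pressing on it with more than 1.5 N) still at the cam's highest point, the gate within 2 mm of its full 34 mm lift (lever within about 0.32 rad of 1.75); all five fittings lie inside the bin, below its rim; the bin stands upright and still on the mat (value of joint gate above 0.032 m and velocity of joint lever_turn between -0.1 and 0.1 rad/s and contact force between any of the fingers, the arm and lever above 1.5 N and height (world z) of bin below 0.006 m and angle between bin's own z axis and vertical below 0.08 rad and linear speed of bin below 0.02 m/s and x of fitting1 in the frame of bin between -0.067 and 0.067 m and y of fitting1 in the frame of bin between -0.03 and 0.03 m and z of fitting1 in the frame of bin between 0 and 0.046 m and x of fitting2 in the frame of bin between -0.067 and 0.067 m and y of fitting2 in the frame of bin between -0.03 and 0.03 m and z of fitting2 in the frame of bin between 0 and 0.046 m and x of fitting3 in the frame of bin between -0.067 and 0.067 m and y of fitting3 in the frame of bin between -0.03 and 0.03 m and z of fitting3 in the frame of bin between 0 and 0.046 m and x of fitting4 in the frame of bin between -0.067 and 0.067 m and y of fitting4 in the frame of bin between -0.03 and 0.03 m and z of fitting4 in the frame of bin between 0 and 0.046 m and x of fitting5 in the frame of bin between -0.067 and 0.067 m and y of fitting5 in the frame of bin between -0.03 and 0.03 m and z of fitting5 in the frame of bin between 0 and 0.046 m); the arm keeps its last pose, push and grip.
It fails at once if the solder spool is moved more than 3 cm or knocked over (distance of solder_spool from where it was at the start of the episode above 0.03 m or angle between solder_spool's own z axis and vertical above 0.4 rad).
It fails at once if the cleaner bottle is moved more than 3 cm or knocked over (distance of cleaner_bottle from where it was at the start of the episode above 0.03 m or angle between cleaner_bottle's own z axis and vertical above 0.4 rad).
It fails at once if the calculator is moved more than 3 cm or knocked over (distance of calculator from where it was at the start of the episode above 0.03 m or angle between calculator's own z axis and vertical above 0.4 rad).
It also fails if it takes over 61 s, if anything falls off the work surface, if the arm or the gripper's body presses on something with over 40 N, if the wrist force passes 120 N, or if a joint passes its speed limit or range.

## Working session

There is one attempt and no reset: what is moved stays moved. The work goes in short steps, Python scripts to look and compute and a tool call to move; the robot and the scene stay as the last step left them, time stands still between calls to the robot, and variables do not carry over. Pictures are saved under pics/ and viewed, at most 10 in all, crops included, and the job is handed in when it is done.

Besides the shell and the picture viewer there is one more tool, called after "Emit:" in YAML: its name, and indented under it one key for each argument. apply_moves: Moves the arm, as the interface text tells. Its arguments: {"type":"object","properties":{"increments":{"type":"array"},"jaw":{"type":"number"},"force":{"type":"number"}},"required":["increments"]}

```bash
mkdir -p pics; python3 - <<'E'
from station import get_obs,camera
import cv2,pickle
o=get_obs();print(o)
for n in("scene","top"):
    c=camera(n);cv2.imwrite(f"pics/{n}0.png",c["pixels"][:,:,::-1]);pickle.dump(c,open(n+".pkl","wb"))
    print(c["camera_matrix"],c["R"],c["t"])
E
```

```text
{'time_s': 0.0, 'qpos': array([-1.24863979e+00,  3.00472780e-01,  1.52155585e+00,  1.59763090e-05,
        1.32065754e+00, -6.66016681e-02]), 'joint_vel': array([-1.76515997e-05, -1.78217339e-03,  1.10181734e-03, -1.73163832e-03,
        1.46184383e-03,  2.26451855e-04]), 'tau': array([ 1.36006215e-04, -5.31807232e+01, -3.52738881e+01,  7.08444114e-02,
        2.44263920e-02, -1.16541482e-04]), 'ee_pos': array([ 0.20846171, -0.50893776,  0.40409595]), 'eef_rot': array([-3.14050259e+00, -8.82164556e-05,  3.88754197e-01]), 'force': array([ 0.14903251,  0.19773027, -0.46192524]), 'moment': array([ 0.00733227, -0.01071911,  0.01362201]), 'grip_force': 0.0, 'grip_width': 0.09383359044911409}
[[503.15721722   0.         318.92106566]
 [  0.         503.15721722 219.47869483]
 [  0.           0.           1.        ]] [[ 0.5798427   0.81467343 -0.00946762]
 [ 0.66150848 -0.47754763 -0.5782342 ]
 [-0.47559328  0.32902197 -0.81581589]] [-0.28958579 -0.27562604  1.6618023 ]
[[369.9063993    0.         319.18111597]
 [  0.         369.9063993  201.05107883]
 [  0.           0.           1.        ]] [[-0.02364118 -0.9997132   0.00382224]
 [-0.98696396  0.02273052 -0.15932816]
 [ 0.15919558 -0.00753912 -0.98721828]] [-0.04055564  0.58028446  1.09436241]
```

View pics/scene0.png

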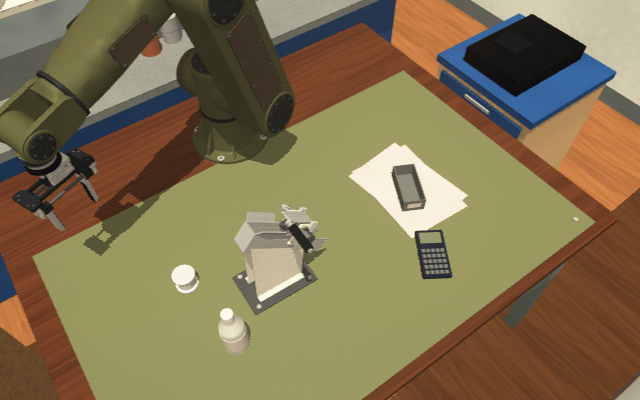

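View pics/top0.png

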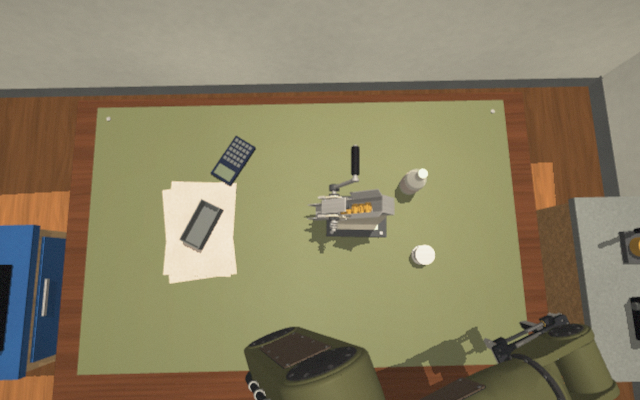

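The scene view shows the bin at about (408,187) on paper, the dispenser at about (275,260) and the calculator at (433,254). In the top view the bin is at (202,226), the dispenser base at (357,215), the grip at (355,160), and the spool and bottle lie to the right of the dispenser. Next I'll look at enlarged crops.

```bash
python3 - <<'E'
import cv2
t=cv2.imread("pics/top0.png");s=cv2.imread("pics/scene0.png")
a=cv2.resize(t[140:250,295:405],None,fx=5,fy=5,interpolation=cv2.INTER_CUBIC)
b=cv2.resize(t[190:260,170:233],None,fx=4,fy=4,interpolation=cv2.INTER_CUBIC)
import numpy as np
im=np.zeros((600,802-2,3),np.uint8);im[:550,:540]=a[:,:540];im[:280,545:545+252]=b;cv2.imwrite("pics/c1.png",im)
cv2.imwrite("pics/c2.png",cv2.resize(s[195:315,225:335],None,fx=5,fy=5,interpolation=cv2.INTER_CUBIC))
E
```

```text
(no output)
```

View pics/c1.png

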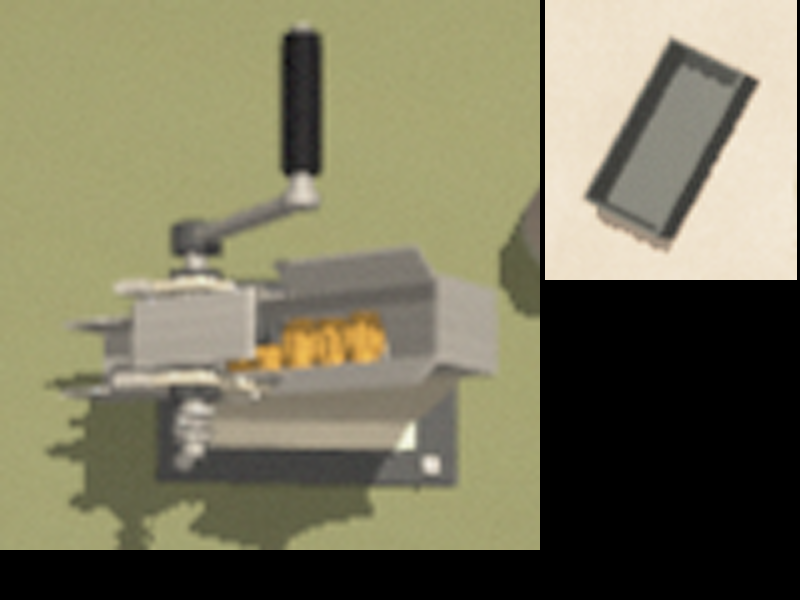

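View pics/c2.png

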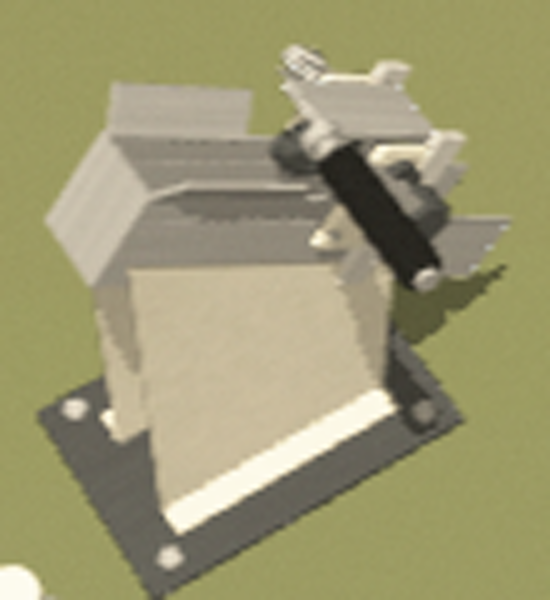

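The crops show the plate corners (top crop (157,482) and (457,487); scene crop (38,415), (160,598), (465,420)), the grip axis, and the bin rim corners (672,38), (758,80), (667,238), (586,198).

```bash
cat > h.py <<'E'
import numpy as np,pickle
def ray(c,p):
    d=c["R"].T@np.linalg.inv(c["camera_matrix"])@[p[0],p[1],1]; return -c["R"].T@c["t"],d
def onz(c,p,z):
    o,d=ray(c,p); return o+d*(z-o[2])/d[2]
def tri(c1,p1,c2,p2):
    o1,d1=ray(c1,p1);o2,d2=ray(c2,p2)
    s=np.linalg.lstsq(np.c_[d1,-d2],o2-o1,rcond=None)[0];a=o1+d1*s[0];b=o2+d2*s[1];return (a+b)/2,np.linalg.norm(a-b)
def proj(c,X):
    u=c["camera_matrix"]@(c["R"]@X+c["t"]);return u[:2]/u[2]
def up(p,k,ox,oy): return np.array([(p[0]+.5)/k-.5+ox,(p[1]+.5)/k-.5+oy])
E
python3 - <<'E'
from h import *
import cv2
np.set_printoptions(precision=4,suppress=True)
T=pickle.load(open("top.pkl","rb"));S=pickle.load(open("scene.pkl","rb"))
W=[onz(T,up((157,482),5,295,140),.008),onz(T,up((457,487),5,295,140),.008)]
W+=[onz(S,up(p,5,225,195),.008) for p in((38,415),(160,598),(465,420))]
W=np.array(W)[:,:2];L=np.array([(-62,-65),(128,-65),(128,-65),(128,65),(-62,65)])/1e3
print(W)
lc,wc=L.mean(0),W.mean(0);U,_,V=np.linalg.svd((L-lc).T@(W-wc));R=V.T@np.diag([1,np.sign(np.linalg.det(V.T@U.T))])@U.T
t=wc-R@lc;print("disp",t,np.degrees(np.arctan2(R[1,0],R[0,0])),"res",W-(L@R.T+t))
a=tri(T,up((301,30),5,295,140),S,up((425,275),5,225,195));b=tri(T,up((301,178),5,295,140),S,up((340,155),5,225,195))
m=(a[0]+b[0])/2;print("grip",a,b,m,"in disp",R.T@(m[:2]-t), "axis",a[0]-b[0])
# expected grip start in disp: x=-? pivot
B=np.array([onz(T,up((p[0]-545,p[1]),4,170,190),.046)[:2] for p in((672,38),(758,80),(667,238),(586,198))])
print("bin",B.mean(0),[np.linalg.norm(B[i]-B[(i+1)%4]) for i in range(4)],[np.degrees(np.arctan2(*(B[j]-B[i])[::-1])) for i,j in((3,0),(2,1))])
from scipy.spatial import cKDTree
for n,p in(("calc",(234,160)),("spool",(424,255)),("bottle",(412,182))): print(n,onz(T,p,.014 if n=="calc" else .05))
E
```

```text
[[ 0.4737 -0.0732]
 [ 0.4661 -0.2616]
 [ 0.4689 -0.2629]
 [ 0.5977 -0.265 ]
 [ 0.6048 -0.0792]]
disp [ 0.5371 -0.1369] -92.02182135834883 res [[-0.0006 -0.0005]
 [-0.0014  0.0009]
 [ 0.0013 -0.0004]
 [ 0.0002  0.0021]
 [ 0.0006 -0.002 ]]
grip (array([ 0.6728, -0.1429,  0.3027]), np.float64(0.0012560276611653454)) (array([ 0.5998, -0.1388,  0.3012]), np.float64(0.0019069463012094904)) [ 0.6363 -0.1409  0.3019] in disp [0.0005 0.0993] axis [ 0.0729 -0.0041  0.0015]
bin [0.5164 0.3077] [np.float64(0.07508583626924943), np.float64(0.13615951254386127), np.float64(0.0696726410078227), np.float64(0.13632703102401533)] [np.float64(-26.935662055621712), np.float64(-29.213944866506996)]
calc [0.725  0.2174 0.014 ]
spool [ 0.4071 -0.3654  0.05  ]
bottle [ 0.6319 -0.3435  0.05  ]
```

Emit:
apply_moves:
  increments:
    - {"tx":0.8,"ty":-0.91}
    - {"tx":0.8,"ty":-0.91}
    - {"tx":0.8,"ty":-0.91}
    - {"tx":0.8,"ty":-0.91}
    - {"tx":0.8,"ty":-0.91}
    - {"tx":0.8,"ty":-0.91}
    - {"tx":0.8,"ty":-0.91}
    - {"tx":0.8,"ty":-0.91}
    - {"tx":0.8,"ty":-0.91}
    - {"tx":0.8,"ty":-0.91}
    - {"tx":0.8,"ty":-0.91}
    - {"tx":0.8,"ty":-0.91}

```text
schema error: expected keys tx, ty, tz, ax, ay, az
```

Emit:
apply_moves:
  increments:
    - {"tx":0.8,"ty":-0.91}
    - {"tx":0.8,"ty":-0.91}
    - {"tx":0.8,"ty":-0.91}
    - {"tx":0.8,"ty":-0.91}
    - {"tx":0.8,"ty":-0.91}
    - {"tx":0.8,"ty":-0.91}
    - {"tx":0.8,"ty":-0.91}
    - {"tx":0.8,"ty":-0.91}
    - {"tx":0.8,"ty":-0.91}
    - {"tx":0.8,"ty":-0.91}
    - {"tx":0.8,"ty":-0.91}
    - {"tx":0.8,"ty":-0.91}

```text
schema error: expected keys tx, ty, tz, ax, ay, az
```

Emit:
apply_moves:
  increments:
    - {"az":-1}

```text
schema error: expected keys tx, ty, tz, ax, ay, az
```

Emit:
apply_moves:
  increments:
    - {"tx":0.8,"ty":-0.91,"tz":0,"ax":0,"ay":0,"az":0}
    - {"tx":0.8,"ty":-0.91,"tz":0,"ax":0,"ay":0,"az":0}
    - {"tx":0.8,"ty":-0.91,"tz":0,"ax":0,"ay":0,"az":0}
    - {"tx":0.8,"ty":-0.91,"tz":0,"ax":0,"ay":0,"az":0}
    - {"tx":0.8,"ty":-0.91,"tz":0,"ax":0,"ay":0,"az":0}
    - {"tx":0.8,"ty":-0.91,"tz":0,"ax":0,"ay":0,"az":0}
    - {"tx":0.8,"ty":-0.91,"tz":0,"ax":0,"ay":0,"az":0}
    - {"tx":0.8,"ty":-0.91,"tz":0,"ax":0,"ay":0,"az":0}
    - {"tx":0.8,"ty":-0.91,"tz":0,"ax":0,"ay":0,"az":0}
    - {"tx":0.8,"ty":-0.91,"tz":0,"ax":0,"ay":0,"az":0}
    - {"tx":0.8,"ty":-0.91,"tz":0,"ax":0,"ay":0,"az":0}
    - {"tx":0.8,"ty":-0.91,"tz":0,"ax":0,"ay":0,"az":0}

```text
time_s: 1.6
ee_pos: [0.3509, -0.0954, 0.4046]
eef_rot: [-3.142, 0.0, 0.389]
force: [1.0, -0.9, 0.6]
grip_width: 0.094
grip_force: 0.0
```

Emit:
apply_moves:
  increments:
    - {"tx":0.8,"ty":-0.91,"tz":0,"ax":0,"ay":0,"az":0}
    - {"tx":0.8,"ty":-0.91,"tz":0,"ax":0,"ay":0,"az":0}
    - {"tx":0.8,"ty":-0.91,"tz":0,"ax":0,"ay":0,"az":0}
    - {"tx":0.8,"ty":-0.91,"tz":0,"ax":0,"ay":0,"az":0}
    - {"tx":0.8,"ty":-0.91,"tz":0,"ax":0,"ay":0,"az":0}
    - {"tx":0.8,"ty":-0.91,"tz":0,"ax":0,"ay":0,"az":0}
    - {"tx":0.8,"ty":-0.91,"tz":0,"ax":0,"ay":0,"az":0}
    - {"tx":0.8,"ty":-0.91,"tz":0,"ax":0,"ay":0,"az":0}
    - {"tx":0.8,"ty":-0.91,"tz":0,"ax":0,"ay":0,"az":0}
    - {"tx":0.8,"ty":-0.91,"tz":0,"ax":0,"ay":0,"az":0}
    - {"tx":0.8,"ty":-0.91,"tz":0,"ax":0,"ay":0,"az":0}
    - {"tx":0.8,"ty":-0.91,"tz":0,"ax":0,"ay":0,"az":0}

```text
time_s: 3.1
ee_pos: [0.4934, 0.3169, 0.4043]
eef_rot: [3.142, 0.001, 0.389]
force: [0.8, -0.1, 0.9]
grip_width: 0.0944
grip_force: 0.0
```

Emit:
apply_moves:
  increments:
    - {"tx":0,"ty":0,"tz":0,"ax":0,"ay":0,"az":-1}
    - {"tx":0,"ty":0,"tz":0,"ax":0,"ay":0,"az":-1}
    - {"tx":0,"ty":0,"tz":0,"ax":0,"ay":0,"az":-1}
    - {"tx":0,"ty":0,"tz":0,"ax":0,"ay":0,"az":-1}
    - {"tx":0,"ty":0,"tz":0,"ax":0,"ay":0,"az":-1}
    - {"tx":0,"ty":0,"tz":0,"ax":0,"ay":0,"az":-1}
    - {"tx":0,"ty":0,"tz":0,"ax":0,"ay":0,"az":-1}
    - {"tx":0,"ty":0,"tz":0,"ax":0,"ay":0,"az":-1}
    - {"tx":0,"ty":0,"tz":0,"ax":0,"ay":0,"az":-1}
    - {"tx":0,"ty":0,"tz":0,"ax":0,"ay":0,"az":-1}
    - {"tx":0,"ty":0,"tz":0,"ax":0,"ay":0,"az":-1}
    - {"tx":0,"ty":0,"tz":0,"ax":0,"ay":0,"az":-1}

```text
time_s: 4.6
ee_pos: [0.4931, 0.3157, 0.4043]
eef_rot: [-3.141, 0.001, 1.439]
force: [-0.5, 0.1, -0.8]
grip_width: 0.0939
grip_force: 0.0
```

Emit:
apply_moves:
  increments:
    - {"tx":0,"ty":0,"tz":0,"ax":0,"ay":0,"az":-1}
    - {"tx":0,"ty":0,"tz":0,"ax":0,"ay":0,"az":-1}
    - {"tx":0,"ty":0,"tz":0,"ax":0,"ay":0,"az":-1}
    - {"tx":0,"ty":0,"tz":0,"ax":0,"ay":0,"az":-1}
    - {"tx":0,"ty":0,"tz":0,"ax":0,"ay":0,"az":-1}
    - {"tx":0,"ty":0,"tz":0,"ax":0,"ay":0,"az":-1}
    - {"tx":0,"ty":0,"tz":0,"ax":0,"ay":0,"az":-1}
    - {"tx":0,"ty":0,"tz":0,"ax":0,"ay":0,"az":-1}
    - {"tx":0,"ty":0,"tz":0,"ax":0,"ay":0,"az":-1}
    - {"tx":0,"ty":0,"tz":0,"ax":0,"ay":0,"az":-1}
    - {"tx":0,"ty":0,"tz":0,"ax":0,"ay":0,"az":-1}
    - {"tx":0,"ty":0,"tz":0,"ax":0,"ay":0,"az":-1}

```text
time_s: 6.1
ee_pos: [0.4931, 0.3157, 0.4043]
eef_rot: [-3.141, -0.0, 2.486]
force: [-0.2, 0.2, -0.1]
grip_width: 0.0942
grip_force: 0.0
```

Emit:
apply_moves:
  increments:
    - {"tx":0,"ty":0,"tz":0,"ax":0,"ay":0,"az":-1}
    - {"tx":0,"ty":0,"tz":0,"ax":0,"ay":0,"az":-0.9}
    - {"tx":0,"ty":0,"tz":0,"ax":0,"ay":0,"az":0}

```text
time_s: 6.48
ee_pos: [0.4931, 0.3157, 0.4043]
eef_rot: [-3.141, -0.0, 2.649]
force: [-0.3, 0.6, 0.9]
grip_width: 0.094
grip_force: 0.0
```

Emit:
apply_moves:
  increments:
    - {"tx":0,"ty":0.12,"tz":0.9,"ax":0,"ay":0,"az":0}
    - {"tx":0,"ty":0,"tz":1,"ax":0,"ay":0,"az":0}
    - {"tx":0,"ty":0,"tz":1,"ax":0,"ay":0,"az":0}
    - {"tx":0,"ty":0,"tz":1,"ax":0,"ay":0,"az":0}
    - {"tx":0,"ty":0,"tz":1,"ax":0,"ay":0,"az":0}
    - {"tx":0,"ty":0,"tz":0.6,"ax":0,"ay":0,"az":0}
    - {"tx":0,"ty":0,"tz":0.5,"ax":0,"ay":0,"az":0}
    - {"tx":0,"ty":0,"tz":0.5,"ax":0,"ay":0,"az":0}
    - {"tx":0,"ty":0,"tz":0,"ax":0,"ay":0,"az":0}

```text
time_s: 7.6
ee_pos: [0.4947, 0.3188, 0.2088]
eef_rot: [-3.14, -0.001, 2.649]
force: [0.4, 0.7, -0.2]
grip_width: 0.094
grip_force: 0.0
```

```bash
python3 - <<'E'
from station import get_obs,camera
import cv2
a=[cv2.resize(camera(n)["pixels"][r:r+150,c:c+200,::-1],None,fx=3.9,fy=3.9,interpolation=2)[:300 if 0 else None] for n,r,c in(("top",150,110),)]
cv2.imwrite("pics/g1.png",a[0])
E
```

```text
(no output)
```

View pics/g1.png

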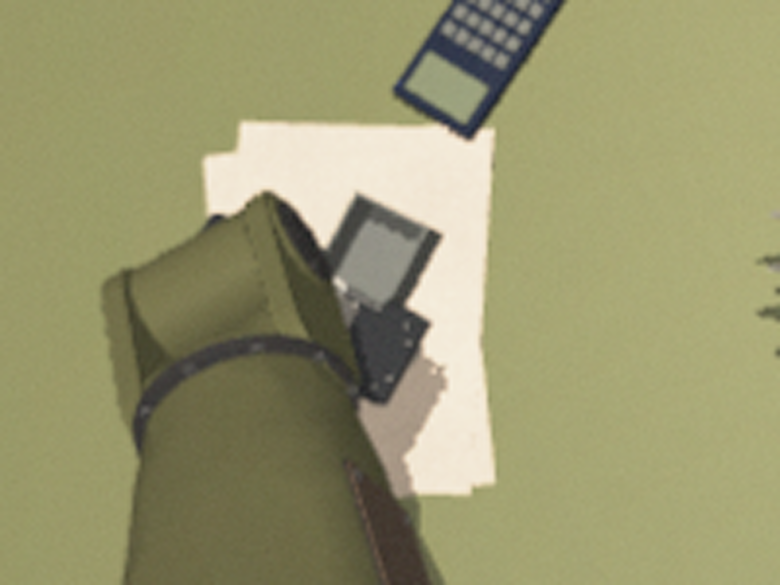

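The fingers straddle the bin, whose far end still shows at (385,250). I'll close the gripper.

Emit:
apply_moves:
  increments:
    - {"tx":0,"ty":0,"tz":0,"ax":0,"ay":0,"az":0}
    - {"tx":0,"ty":0,"tz":0,"ax":0,"ay":0,"az":0}
    - {"tx":0,"ty":0,"tz":0,"ax":0,"ay":0,"az":0}
    - {"tx":0,"ty":0,"tz":0,"ax":0,"ay":0,"az":0}
    - {"tx":0,"ty":0,"tz":0,"ax":0,"ay":0,"az":0}
    - {"tx":0,"ty":0,"tz":0,"ax":0,"ay":0,"az":0}
  jaw: 1
  force: 40

```text
time_s: 8.4
ee_pos: [0.495, 0.3191, 0.2103]
eef_rot: [3.14, 0.001, 2.649]
force: [0.4, 2.8, 5.1]
grip_width: 0.066
grip_force: 39.7
```

Emit:
apply_moves:
  increments:
    - {"tx":0,"ty":0,"tz":-0.2,"ax":0,"ay":0,"az":0}
    - {"tx":0,"ty":0,"tz":-0.2,"ax":0,"ay":0,"az":0}

```text
time_s: 8.65
ee_pos: [0.4947, 0.3187, 0.2216]
eef_rot: [-3.141, -0.001, 2.649]
force: [0.2, -0.3, -2.8]
grip_width: 0.0662
grip_force: 39.7
```

Emit:
apply_moves:
  increments:
    - {"tx":0,"ty":0,"tz":0,"ax":0,"ay":0,"az":1}
    - {"tx":0,"ty":0,"tz":0,"ax":0,"ay":0,"az":1}
    - {"tx":0,"ty":0,"tz":0,"ax":0,"ay":0,"az":1}
    - {"tx":0,"ty":0,"tz":0,"ax":0,"ay":0,"az":1}
    - {"tx":0,"ty":0,"tz":0,"ax":0,"ay":0,"az":1}
    - {"tx":0,"ty":0,"tz":0,"ax":0,"ay":0,"az":1}
    - {"tx":0,"ty":0,"tz":0,"ax":0,"ay":0,"az":1}
    - {"tx":0,"ty":0,"tz":0,"ax":0,"ay":0,"az":1}
    - {"tx":0,"ty":0,"tz":0,"ax":0,"ay":0,"az":1}
    - {"tx":0,"ty":0,"tz":0,"ax":0,"ay":0,"az":1}
    - {"tx":0,"ty":0,"tz":0,"ax":0,"ay":0,"az":1}
    - {"tx":0,"ty":0,"tz":0,"ax":0,"ay":0,"az":1}

```text
time_s: 10.15
ee_pos: [0.4948, 0.3187, 0.2217]
eef_rot: [-3.141, 0.0, 1.599]
force: [-0.7, -0.5, -2.0]
grip_width: 0.0659
grip_force: 39.7
```

Emit:
apply_moves:
  increments:
    - {"tx":0,"ty":0,"tz":0,"ax":0,"ay":0,"az":0.75}
    - {"tx":-0.5,"ty":0.64,"tz":0,"ax":0,"ay":0,"az":0}
    - {"tx":-0.9,"ty":0.65,"tz":0,"ax":0,"ay":0,"az":0}
    - {"tx":-0.9,"ty":0.65,"tz":0,"ax":0,"ay":0,"az":0}
    - {"tx":-0.7,"ty":0,"tz":0,"ax":0,"ay":0,"az":0}
    - {"tx":0,"ty":0,"tz":0,"ax":0,"ay":0,"az":0}

```text
time_s: 10.9
ee_pos: [0.5495, 0.2259, 0.2216]
eef_rot: [-3.141, 0.0, 1.535]
force: [0.5, 0.2, -2.0]
grip_width: 0.0662
grip_force: 39.7
```

```bash
python3 - <<'E'
from station import get_obs,camera
import cv2,numpy as np
a=cv2.resize(camera("top")["pixels"][130:260,220:380,::-1],None,fx=3.2,fy=3.2,interpolation=2)[:300]
b=cv2.resize(camera("scene")["pixels"][130:310,220:430,::-1],None,fx=3.2,fy=3.2,interpolation=2)[:576]
cv2.imwrite("pics/g2.png",b)
E
```

```text
(no output)
```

View pics/g2.png

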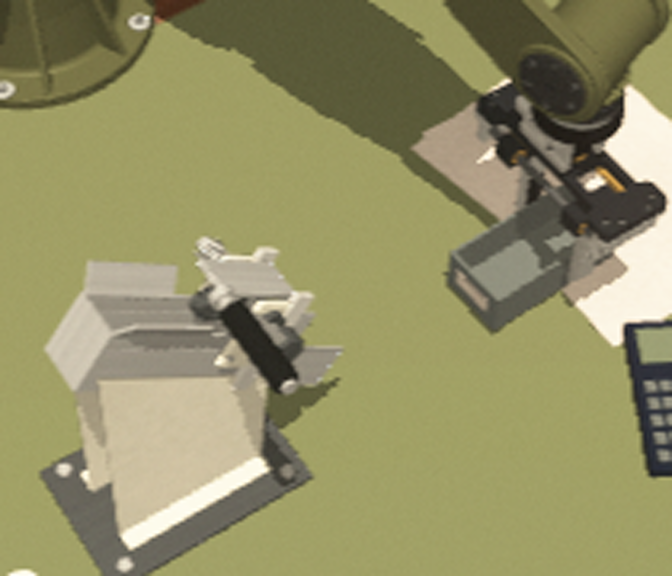

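The bin hangs level in the gripper, its near end at (490,290) facing the spout. I'll lower it and slide it in.

Emit:
apply_moves:
  increments:
    - {"tx":0,"ty":0,"tz":0.3,"ax":0,"ay":0,"az":0}
    - {"tx":-0.7,"ty":0,"tz":0,"ax":0,"ay":0,"az":0}
    - {"tx":-0.9,"ty":0,"tz":0,"ax":0,"ay":0,"az":0}
    - {"tx":-0.9,"ty":0,"tz":0,"ax":0,"ay":0,"az":0}
    - {"tx":-0.9,"ty":0,"tz":0,"ax":0,"ay":0,"az":0}
    - {"tx":-0.9,"ty":0,"tz":0,"ax":0,"ay":0,"az":0}
    - {"tx":-0.6,"ty":0,"tz":0,"ax":0,"ay":0,"az":0}
    - {"tx":-0.5,"ty":0,"tz":0,"ax":0,"ay":0,"az":0}
    - {"tx":-0.5,"ty":0,"tz":0,"ax":0,"ay":0,"az":0}
    - {"tx":-0.4,"ty":0,"tz":0,"ax":0,"ay":0,"az":0}
    - {"tx":-0.3,"ty":0,"tz":0,"ax":0,"ay":0,"az":0}
    - {"tx":0,"ty":0,"tz":0,"ax":0,"ay":0,"az":0}

```text
time_s: 12.5
ee_pos: [0.5431, 0.0286, 0.2126]
eef_rot: [-3.142, -0.0, 1.536]
force: [-0.4, 0.1, -2.2]
grip_width: 0.0664
grip_force: 39.7
```

Emit:
apply_moves:
  increments:
    - {"tx":0,"ty":0,"tz":0.08,"ax":0,"ay":0,"az":0}
    - {"tx":0,"ty":0,"tz":0,"ax":0,"ay":0,"az":0}

```text
time_s: 12.75
ee_pos: [0.5431, 0.0294, 0.2103]
eef_rot: [3.141, 0.0, 1.537]
force: [-1.2, -0.9, 0.5]
grip_width: 0.066
grip_force: 39.7
```

Emit:
apply_moves:
  increments:
    - {"tx":0,"ty":0,"tz":0,"ax":0,"ay":0,"az":0}
    - {"tx":0,"ty":0,"tz":0,"ax":0,"ay":0,"az":0}
    - {"tx":0,"ty":0,"tz":0,"ax":0,"ay":0,"az":0}
    - {"tx":0,"ty":0,"tz":-0.3,"ax":0,"ay":0,"az":0}
    - {"tx":0,"ty":0,"tz":-0.8,"ax":0,"ay":0,"az":0}
    - {"tx":0.5,"ty":0,"tz":-1,"ax":0,"ay":0,"az":0}
    - {"tx":1,"ty":0,"tz":-1,"ax":0,"ay":0,"az":0}
    - {"tx":1,"ty":0,"tz":-1,"ax":0,"ay":0,"az":0}
    - {"tx":1,"ty":0,"tz":-1,"ax":0,"ay":0,"az":0}
    - {"tx":1,"ty":0,"tz":-1,"ax":0,"ay":0,"az":0}
    - {"tx":1,"ty":0,"tz":-1,"ax":0,"ay":0,"az":0}
    - {"tx":0,"ty":0,"tz":-1,"ax":0,"ay":0,"az":0}
  jaw: 0

```text
time_s: 14.25
ee_pos: [0.5482, 0.1956, 0.4548]
eef_rot: [3.141, -0.0, 1.538]
force: [0.8, -1.4, -1.0]
grip_width: 0.0945
grip_force: 0.0
```

```bash
python3 - <<'E'
from station import get_obs,camera
import cv2,numpy as np,pickle
im=np.zeros((600,800,3),np.uint8)
for n,r,c,o in(("top",140,240,0),("scene",170,240,400)):
    k=camera(n);pickle.dump(k,open(n+"2.pkl","wb"))
    im[:,o:o+400]=cv2.resize(k["pixels"][r:r+150,c:c+100,::-1],None,fx=4,fy=4,interpolation=2)
cv2.imwrite("pics/g3.png",im)
E
```

```text
(no output)
```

View pics/g3.png

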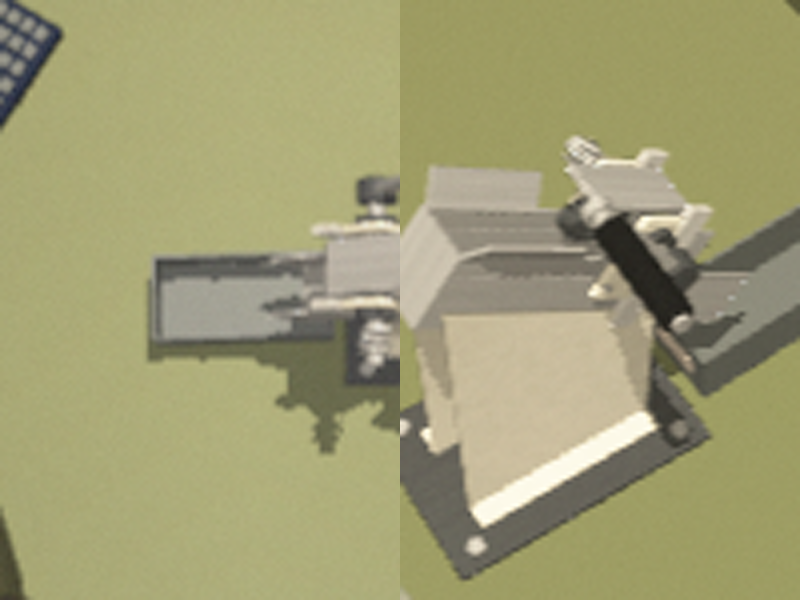

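The bin stands under the spout: in the top crop its front rim corners are at (153,258) and (153,340), and in the scene crop its inner bottom corner is at about (705,396). I'll check it in the dispenser frame.

```bash
python3 - <<'E'
from h import *
T=pickle.load(open("top2.pkl","rb"));S=pickle.load(open("scene2.pkl","rb"))
a=np.radians(-92.1);R=np.array([[np.cos(a),-np.sin(a)],[np.sin(a),np.cos(a)]]);t=np.array([.5371,-.1369])
f=lambda w:(R.T@(w[:2]-t)*1e3).round(1)
for p in((153,258),(153,340)):print("front rim",f(onz(T,up(p,4,240,140),.046)))
print("inner right rim",f(onz(T,up((333,338),4,240,140),.046)))
print("inner bottom",f(onz(S,up((305,396),4,240,170),0)))
E
```

```text
front rim [-211.4   27.8]
front rim [-209.5  -35.5]
inner right rim [-72.1 -32.1]
inner bottom [-75.4  33.5]
```

Emit:
apply_moves:
  increments:
    - {"tx":0,"ty":0,"tz":-0.9,"ax":0,"ay":0,"az":1}
    - {"tx":0,"ty":0,"tz":-0.9,"ax":0,"ay":0,"az":1}
    - {"tx":0,"ty":0,"tz":-0.9,"ax":0,"ay":0,"az":1}
    - {"tx":0,"ty":0,"tz":-0.8,"ax":0,"ay":0,"az":1}
    - {"tx":0,"ty":0,"tz":0,"ax":0,"ay":0,"az":1}
    - {"tx":0,"ty":0,"tz":0,"ax":0,"ay":0,"az":1}
    - {"tx":0,"ty":0,"tz":0,"ax":0,"ay":0,"az":1}
    - {"tx":0,"ty":0,"tz":0,"ax":0,"ay":0,"az":1}
    - {"tx":0,"ty":0,"tz":0,"ax":0,"ay":0,"az":1}
    - {"tx":0,"ty":0,"tz":0,"ax":0,"ay":0,"az":1}
    - {"tx":0,"ty":0,"tz":0,"ax":0,"ay":0,"az":1}
    - {"tx":0,"ty":0,"tz":0,"ax":0,"ay":0,"az":1}

```text
time_s: 15.85
ee_pos: [0.5488, 0.1937, 0.5576]
eef_rot: [-3.141, 0.001, 0.486]
force: [-0.3, -0.7, 0.5]
grip_width: 0.0942
grip_force: 0.0
```

Emit:
apply_moves:
  increments:
    - {"tx":0,"ty":0,"tz":0,"ax":0,"ay":0,"az":1}
    - {"tx":0,"ty":0,"tz":0,"ax":0,"ay":0,"az":1}
    - {"tx":0,"ty":0,"tz":0,"ax":0,"ay":0,"az":1}
    - {"tx":0,"ty":0,"tz":0,"ax":0,"ay":0,"az":1}
    - {"tx":0,"ty":0,"tz":0,"ax":0,"ay":0,"az":1}
    - {"tx":0,"ty":0,"tz":0,"ax":0,"ay":0,"az":1}
    - {"tx":0,"ty":0,"tz":0,"ax":0,"ay":0,"az":0}

```text
time_s: 16.73
ee_pos: [0.5488, 0.1937, 0.5577]
eef_rot: [3.141, 0.001, -0.034]
force: [-0.1, -0.1, 1.0]
grip_width: 0.0942
grip_force: 0.0
```

Emit:
apply_moves:
  increments:
    - {"tx":0.3,"ty":0.92,"tz":0,"ax":0,"ay":0,"az":0}
    - {"tx":0.3,"ty":0.92,"tz":0,"ax":0,"ay":0,"az":0}
    - {"tx":0.3,"ty":0.92,"tz":0,"ax":0,"ay":0,"az":0}
    - {"tx":0.3,"ty":0.92,"tz":0,"ax":0,"ay":0,"az":0}
    - {"tx":0.3,"ty":0.92,"tz":0,"ax":0,"ay":0,"az":0}
    - {"tx":0.3,"ty":0.92,"tz":0,"ax":0,"ay":0,"az":0}
    - {"tx":0.3,"ty":0.92,"tz":0,"ax":0,"ay":0,"az":0}
    - {"tx":0.3,"ty":0.92,"tz":0,"ax":0,"ay":0,"az":0}
    - {"tx":0.3,"ty":0.92,"tz":0,"ax":0,"ay":0,"az":0}
    - {"tx":0.3,"ty":0.92,"tz":0,"ax":0,"ay":0,"az":0}
    - {"tx":0.3,"ty":0.92,"tz":0,"ax":0,"ay":0,"az":0}
    - {"tx":0.0,"ty":0.92,"tz":0,"ax":0,"ay":0,"az":0}

```text
time_s: 18.23
ee_pos: [0.6366, -0.1416, 0.5574]
eef_rot: [-3.141, 0.001, -0.032]
force: [0.4, 0.7, -0.0]
grip_width: 0.094
grip_force: 0.0
```

Emit:
apply_moves:
  increments:
    - {"tx":0,"ty":0,"tz":0,"ax":0,"ay":0,"az":0}

```text
time_s: 18.35
ee_pos: [0.6363, -0.1422, 0.5575]
eef_rot: [-3.141, 0.001, -0.035]
force: [0.3, 0.1, 0.4]
grip_width: 0.094
grip_force: 0.0
```

Emit:
apply_moves:
  increments:
    - {"tx":0,"ty":0,"tz":0.7,"ax":0,"ay":0,"az":0}
    - {"tx":0,"ty":0,"tz":0.7,"ax":0,"ay":0,"az":0}
    - {"tx":0,"ty":0,"tz":0.7,"ax":0,"ay":0,"az":0}
    - {"tx":0,"ty":0,"tz":0.5,"ax":0,"ay":0,"az":0}
    - {"tx":0,"ty":0,"tz":0,"ax":0,"ay":0,"az":0}

```text
time_s: 18.98
ee_pos: [0.6364, -0.14, 0.4794]
eef_rot: [-3.141, 0.002, -0.033]
force: [0.0, -0.6, 0.4]
grip_width: 0.0939
grip_force: 0.0
```

Emit:
apply_moves:
  increments:
    - {"tx":0,"ty":0,"tz":0,"ax":0,"ay":0,"az":0}
    - {"tx":0,"ty":0,"tz":0,"ax":0,"ay":0,"az":0}
    - {"tx":0,"ty":0,"tz":0,"ax":0,"ay":0,"az":0}
    - {"tx":0,"ty":0,"tz":0,"ax":0,"ay":0,"az":0}
    - {"tx":0,"ty":0,"tz":0,"ax":0,"ay":0,"az":0}
    - {"tx":0,"ty":0,"tz":0,"ax":0,"ay":0,"az":0}
    - {"tx":0,"ty":0,"tz":0,"ax":0,"ay":0,"az":0}
    - {"tx":0,"ty":0,"tz":0,"ax":0,"ay":0,"az":0}
  jaw: 1
  force: 20

```text
time_s: 19.98
ee_pos: [0.6363, -0.1406, 0.4803]
eef_rot: [3.141, -0.0, -0.035]
force: [-0.5, -2.7, -1.5]
grip_width: 0.0193
grip_force: 20.0
```

Emit:
apply_moves:
  increments:
    - {"tx":0,"ty":-0.296,"tz":-0.122,"ax":0,"ay":0,"az":0}
    - {"tx":0,"ty":-0.305,"tz":-0.096,"ax":0,"ay":0,"az":0}
    - {"tx":0,"ty":-0.312,"tz":-0.069,"ax":0,"ay":0,"az":0}
    - {"tx":0,"ty":-0.317,"tz":-0.042,"ax":0,"ay":0,"az":0}
    - {"tx":0,"ty":-0.32,"tz":-0.014,"ax":0,"ay":0,"az":0}
    - {"tx":0,"ty":-0.32,"tz":0.014,"ax":0,"ay":0,"az":0}
    - {"tx":0,"ty":-0.317,"tz":0.042,"ax":0,"ay":0,"az":0}
    - {"tx":0,"ty":-0.312,"tz":0.069,"ax":0,"ay":0,"az":0}

```text
time_s: 20.98
ee_pos: [0.6387, -0.0661, 0.4883]
eef_rot: [3.139, -0.003, -0.036]
force: [2.5, -8.4, 6.0]
grip_width: 0.0192
grip_force: 20.0
```

Emit:
apply_moves:
  increments:
    - {"tx":0,"ty":-0.305,"tz":0.096,"ax":0,"ay":0,"az":0}
    - {"tx":0,"ty":-0.296,"tz":0.122,"ax":0,"ay":0,"az":0}
    - {"tx":0,"ty":-0.284,"tz":0.148,"ax":0,"ay":0,"az":0}
    - {"tx":0,"ty":-0.27,"tz":0.172,"ax":0,"ay":0,"az":0}
    - {"tx":0,"ty":-0.254,"tz":0.195,"ax":0,"ay":0,"az":0}
    - {"tx":0,"ty":-0.236,"tz":0.216,"ax":0,"ay":0,"az":0}

```text
time_s: 21.72
ee_pos: [0.6405, -0.0168, 0.4594]
eef_rot: [3.139, -0.003, -0.035]
force: [2.5, -7.3, 5.6]
grip_width: 0.0196
grip_force: 20.0
```

Emit:
apply_moves:
  increments:
    - {"tx":0,"ty":-0.216,"tz":0.236,"ax":0,"ay":0,"az":0}
    - {"tx":0,"ty":-0.195,"tz":0.254,"ax":0,"ay":0,"az":0}
    - {"tx":0,"ty":-0.172,"tz":0.27,"ax":0,"ay":0,"az":0}
    - {"tx":0,"ty":-0.148,"tz":0.284,"ax":0,"ay":0,"az":0}
    - {"tx":0,"ty":-0.122,"tz":0.296,"ax":0,"ay":0,"az":0}
    - {"tx":0,"ty":-0.096,"tz":0.305,"ax":0,"ay":0,"az":0}
    - {"tx":0,"ty":0,"tz":0,"ax":0,"ay":0,"az":0}
    - {"tx":0,"ty":0,"tz":0,"ax":0,"ay":0,"az":0}
    - {"tx":0,"ty":0,"tz":0,"ax":0,"ay":0,"az":0}
    - {"tx":0,"ty":0,"tz":0,"ax":0,"ay":0,"az":0}

```text
time_s: 22.98
ee_pos: [0.6417, 0.0115, 0.4094]
eef_rot: [3.14, -0.002, -0.035]
force: [4.0, -5.6, 1.2]
grip_width: 0.0192
grip_force: 20.0
```

Emit:
apply_moves:
  increments:
    - {"tx":0,"ty":0,"tz":0,"ax":0,"ay":0,"az":0}
    - {"tx":0,"ty":0,"tz":0,"ax":0,"ay":0,"az":0}
    - {"tx":0,"ty":0,"tz":0,"ax":0,"ay":0,"az":0}
    - {"tx":0,"ty":0,"tz":0,"ax":0,"ay":0,"az":0}
    - {"tx":0,"ty":0,"tz":0,"ax":0,"ay":0,"az":0}
    - {"tx":0,"ty":0,"tz":0,"ax":0,"ay":0,"az":0}
    - {"tx":0,"ty":0,"tz":0,"ax":0,"ay":0,"az":0}
    - {"tx":0,"ty":0,"tz":0,"ax":0,"ay":0,"az":0}
    - {"tx":0,"ty":0,"tz":0,"ax":0,"ay":0,"az":0}
    - {"tx":0,"ty":0,"tz":0,"ax":0,"ay":0,"az":0}

```text
time_s: 24.22
ee_pos: [0.6417, 0.0115, 0.4094]
eef_rot: [3.14, -0.002, -0.035]
force: [3.2, -5.8, 1.1]
grip_width: 0.0192
grip_force: 20.0
```

```bash
python3 - <<'E'
from station import get_obs,camera
import cv2,numpy as np,pickle
im=np.zeros((600,800,3),np.uint8)
for n,r,c,o in(("top",140,260,0),("scene",150,260,400)):
    k=camera(n);pickle.dump(k,open(n+"3.pkl","wb"))
    im[:,o:o+400]=cv2.resize(k["pixels"][r:r+150,c:c+100,::-1],None,fx=4,fy=4,interpolation=2)
cv2.imwrite("pics/g4.png",im)
E
```

```text
(no output)
```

View pics/g4.png

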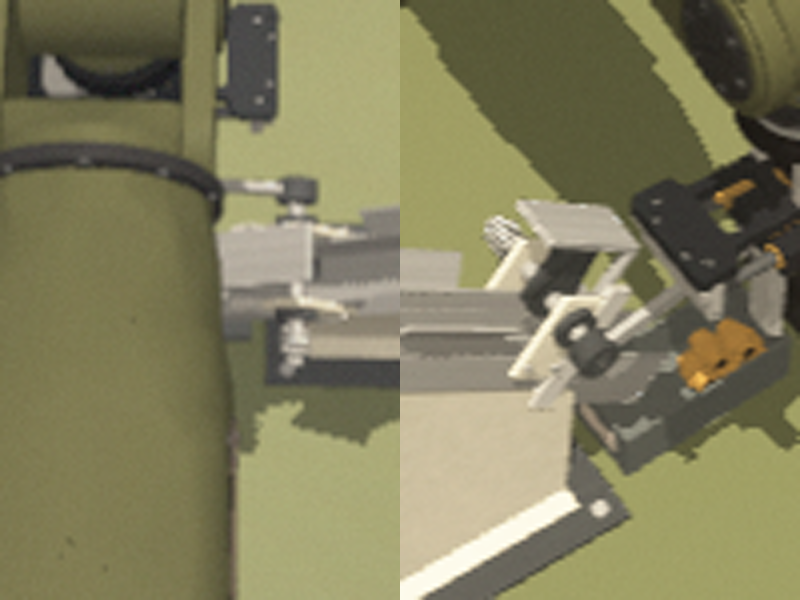

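The lever is over at about 75° forward, and the fittings are in the bin around (720,355). I'll zoom in to count them and see whether the chute is empty.

```bash
python3 - <<'E'
import cv2,numpy as np,pickle
im=np.zeros((600,800,3),np.uint8)
S=pickle.load(open("scene3.pkl","rb"))["pixels"][:,:,::-1];T=pickle.load(open("top3.pkl","rb"))["pixels"][:,:,::-1]
im[:,:480]=cv2.resize(S[220:270,322:362],None,fx=12,fy=12,interpolation=2)
im[:,480:]=cv2.resize(T[180:255,330:370],None,fx=8,fy=8,interpolation=2)
cv2.imwrite("pics/g5.png",im)
h=cv2.cvtColor(T[180:255,310:410],cv2.COLOR_BGR2HSV);print("brass px in chute, top",cv2.countNonZero(cv2.inRange(h,(8,120,100),(25,255,255))))
E
```

```text
brass px in chute, top 0
```

View pics/g5.png

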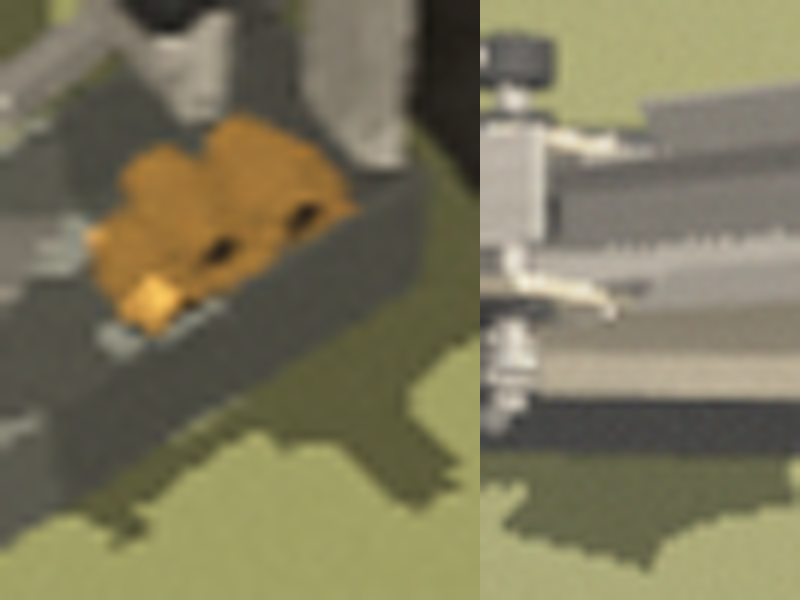

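Emit:
apply_moves:
  increments:
    - {"tx":0,"ty":0,"tz":0,"ax":0,"ay":0,"az":0}
    - {"tx":0,"ty":0,"tz":0,"ax":0,"ay":0,"az":0}
    - {"tx":0,"ty":0,"tz":0,"ax":0,"ay":0,"az":0}
    - {"tx":0,"ty":0,"tz":0,"ax":0,"ay":0,"az":0}
    - {"tx":0,"ty":0,"tz":0,"ax":0,"ay":0,"az":0}
    - {"tx":0,"ty":0,"tz":0,"ax":0,"ay":0,"az":0}
    - {"tx":0,"ty":0,"tz":0,"ax":0,"ay":0,"az":0}
    - {"tx":0,"ty":0,"tz":0,"ax":0,"ay":0,"az":0}

```text
time_s: 25.32
ee_pos: [0.6417, 0.0115, 0.4094]
eef_rot: [3.14, -0.002, -0.035]
force: [3.5, -6.1, -0.0]
grip_width: 0.0194
grip_force: 20.0
```

```bash
python3 - <<'E'
from station import camera
from h import *
import cv2
k=camera("scene");p=k["pixels"];old=pickle.load(open("scene3.pkl","rb"))["pixels"]
print("changed px",(np.abs(p.astype(int)-old).max(2)[150:310,200:420]>40).sum())
h=cv2.cvtColor(p,cv2.COLOR_RGB2HSV);m=cv2.inRange(h,(8,140,90),(22,255,255))[150:330,200:420]
n,l,s,c=cv2.connectedComponentsWithStats(m)
for i in range(1,n):
    if s[i,4]>3: print(s[i]+[200,150,0,0,0],c[i]+[200,150])
i=1+s[1:,4].argmax();print("px per fitting side-on", [np.linalg.norm(proj(k,np.array([.54,.02,.02]))-proj(k,np.array([.54,.02,.02])+e)) for e in(np.array([.028,0,0]),np.array([0,.02,0]),np.array([0,0,.02]))])
E
```

```text
changed px 0
[200 158  17  14 123] [205.43089431 164.29268293]
[354 193   3   3   4] [355.   193.75]
[339 195   9   7  30] [342.66666667 197.76666667]
[368 202   4   3   4] [369.5  202.75]
[371 206   2   2   4] [371.5 206.5]
[351 211   4   2   7] [352.28571429 211.57142857]
[354 214   2   3   4] [354.75 215.25]
[330 230  21  18 214] [338.95327103 237.64485981]
px per fitting side-on [np.float64(9.21683446975171), np.float64(6.773897871570776), np.float64(3.963052290568547)]
```

The scene is static, the chute is empty, and no brass shows on the mat. Brass area in the bin fits five overlapping fittings, so I'll hand in.

```bash
python3 -c "
from station import hand_in
print(hand_in())"
```

```text
the job is handed in; nothing more can be done
None
```

I handed the job in at about 25 s, with the bin standing under the spout and the gripper holding the lever at about 1.74 rad (highest lift is 1.75). The visible chute is empty and the brass in the bin fits five overlapping fittings, but I could not count all five one by one, and no verdict came back.

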